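# Hold the spring clip gaping over the plan card

## Task

Push the card stand across the cork, without lifting or toppling it, until its block stands centred on the round pine inlay. Then squeeze the handles of the spring clip to open it, take it off its rest and bring it down over the middle of the card's top edge, jaw tips about 15 mm below the edge, one jaw on each side and neither touching the card, so that I can slip a tracing in behind the card. Finish while still holding the clip squeezed open there; do not let it close or let go, and leave the bell, the two turned blocks and the glass weight where they are.

Things in the scene. Friction and masses are not known exactly. Their poses are not given: they have to be found in the camera images.
- inlay: Round pine disc, 132 mm across, let flush into the cork table top; the target spot. Origin at its centre on the table surface. It does not move.
- stand: Loose card stand: a boxwood block, 90 mm along x, 64 mm along y, 45 mm high, about 0.24 kg (varies), with a stiff white card fixed upright in its top: 70 mm wide along x, 3 mm thick along y, centred, up to 95 mm above the table. Origin at the centre of the underside, z up. It starts 0.15 to 0.24 m to the +y side (robot's left) of the inlay, its x roughly along world x.
- card_top (a point): Middle of the card's top edge, 95 mm above the stand's underside; axes as the stand's: x along the edge, y through the card's thickness, z up.
- rest: Fixed pine clip rest: a base 90 mm along x, 64 mm along y, 30 mm high, with a rail along its x on top, 80 mm long, 8 mm thick, up to 45 mm. Origin at the centre of its underside. The clip is parked astride the rail, its jaw tips standing on the base.
- clip: Loose spring clip, clothes-peg type, 70 g, 24 mm wide along x, parked jaws down, handles up. Origin mid pivot; x along the pivot and along the rail, y from half to half, z up. Jaws reach 33 mm below the pivot when open (35 shut). Open, 19 mm is clear between the jaws, up to 6 mm below the pivot, where the 12 mm pivot pin closes the throat.
- clip_grip (a point): Point between the clip's handles, 27 mm above the pivot. The handles are flat plates 7 to 47 mm above the pivot, outer faces 52 mm apart at the top when shut; fully squeezed they are parallel, 30 mm over their outer faces, and meet a stop. Squeeze here along the clip's y: about 8 N to start, 15 N to hold fully open; a grip of 30 N is good.
- clip_left (a joint): Turn of the clip's +y half about the pivot: 0 shut, 0.25 rad fully squeezed open; about 0.07 as parked on the rail. The two halves turn equally.
- clip_right (a joint): The same for the clip's -y half.
- jaw_left (a point): Inner face of the +y jaw's tip, 31 mm below the pivot when fully open.
- jaw_right (a point): Inner face of the -y jaw's tip, 31 mm below the pivot when fully open.
- bell: Chrome desk bell, 72 mm across, 44 mm high, loose. Bystander. Origin at the centre of its underside.
- spool: Turned boxwood block shaped like a spool, 40 mm across, 45 mm high, loose. Bystander. Origin at the centre of its underside.
- bollard: Turned boxwood block shaped like a bollard, 44 mm across, 58 mm high, loose. Bystander. Origin at the centre of its underside.
- marble_weight: Glass marble paperweight with a flat foot, 54 mm across, 46 mm high, loose. Bystander. Origin at the centre of its underside.
There are look-alikes about, which are no part of the job. What is shaped like the stand but green is not meant. Of the things that look like the clip, the smaller one is meant.

How it is judged (in metres and radians):
On the way, in this order (a step that is already met when the one before it is completed fails the run):
1. the stand's block is centred on the inlay, at rest, with the clip still parked on its rest (horizontal distance between stand and inlay below 0.025 m and angle between stand's own z axis and vertical below 0.1 rad and height (world z) of stand below 0.008 m and linear speed of stand below 0.02 m/s and distance of clip from where it was at the start of the episode below 0.02 m), for 0.2 s.
2. the clip is squeezed open and lifted clear of its rest (value of joint each of clip_left, clip_right above 0.18 rad and z of clip in the frame of rest above 0.09 m and contact force between clip and rest below 0.1 N and contact force between clip and the fingers above 2 N), for 0.2 s.
At the end, for the whole second after the job is handed in: Stand flat, within 25 mm of the inlay's centre; fingers hold the clip open (joints above 0.18), upright and in line with the card within 0.2 rad, a jaw tip each side of the card 5 to 26 mm below its edge, within 30 mm of its middle; clip and fingers not touching the stand; all still (horizontal distance between stand and inlay below 0.025 m and angle between stand's own z axis and vertical below 0.1 rad and height (world z) of stand below 0.008 m and value of joint each of clip_left, clip_right above 0.18 rad and ((y of jaw_left in the frame of card_top above 0.003 m and y of jaw_right in the frame of card_top below -0.003 m) or (y of jaw_right in the frame of card_top above 0.003 m and y of jaw_left in the frame of card_top below -0.003 m)) and z of jaw_left in the frame of card_top between -0.026 and -0.005 m and x of jaw_left in the frame of card_top between -0.03 and 0.03 m and z of jaw_right in the frame of card_top between -0.026 and -0.005 m and x of jaw_right in the frame of card_top between -0.03 and 0.03 m and linear speed of stand below 0.02 m/s and linear speed of clip below 0.03 m/s and angle between the x axis of clip and the x axis of stand, either way round below 0.2 rad and angle between clip's own z axis and vertical below 0.2 rad and contact force between clip and the fingers above 2 N and contact force between each of clip, the fingers and stand below 0.5 N); the arm keeps its last pose, push and grip.
It fails at once if the stand is lifted or toppled (height (world z) of stand above 0.015 m or angle between stand's own z axis and vertical above 0.35 rad).
It fails at once if the bell is pushed away or knocked over (distance of bell from where it was at the start of the episode above 0.02 m or angle between bell's own z axis and vertical above 0.5 rad).
It fails at once if the spool is pushed away or knocked over (distance of spool from where it was at the start of the episode above 0.02 m or angle between spool's own z axis and vertical above 0.5 rad).
It fails at once if the bollard is pushed away or knocked over (distance of bollard from where it was at the start of the episode above 0.02 m or angle between bollard's own z axis and vertical above 0.5 rad).
It fails at once if the marble weight is pushed away or knocked over (distance of marble_weight from where it was at the start of the episode above 0.02 m or angle between marble_weight's own z axis and vertical above 0.5 rad).
It also fails if it takes over 64 s, if anything falls off the work surface, if the arm or the gripper's body presses on something with over 40 N, if the wrist force passes 120 N, or if a joint passes its speed limit or range.

## Robot

A 6-joint arm with a two-finger parallel gripper is mounted at the origin on the work surface. World frame = base frame: x ahead of the robot, y to its left, z up, the work surface at z = 0. Lengths are in m, angles in degrees, forces in N, time in s.
With the tool pointing down it reaches from about 0.275 to 0.725 m from the base axis. Payload 5.6 kg.
Tool frame: the origin (TCP) lies midway between the tips of the shut fingers; the grasp point (between the pads) lies 19 mm behind it; z points along the fingers, y is the line along which they close (so a half turn about z gives the same grasp; the last joint's range is limited). The gripper opens to 85 mm and grips with 20 to 120 N. Pads are 22 mm wide; open, the fingers measure 114 mm over their backs; the gripper's body (76 mm by 85 mm) begins 54 mm behind the grasp point. The pads swing forward as they close: fully open they stand 13 mm farther back than shut.
Start: joints at [82.598, 14.616, 6.199, 0, -81.583, -16.306], TCP at [0.221, 0.504, 0.231] pointing down, gripper open.
Joint ranges: [-168.99, 168.99], [-69.2, 112.95], [-62.41, 85.93], [-164.36, 98.24], [-168.68, -3.75], [-174.98, 174.98]. Speed limits (degrees/s): [147.25, 147.25, 180, 180, 180, 180].

## Interface

Orientations are given as [roll, pitch, yaw] about the fixed x, y, z axes, in that order (R = Rz(yaw) Ry(pitch) Rx(roll)).
In Python, from rig import bot, cams, hand_in gives the robot as it stands. The module is installed in compiled form; this text tells all that it offers.
- The arm moves only by the tool carry_out, never from a script. Its argument "deltas" is one flat list of numbers, 5 for each row, row after row: the shift along the tool's x, y, z in units of 30 mm (1.0 is 30 mm), then the turn about the tool's z in units of 5 degrees (1.0 is 5 degrees), then the gripper's target within -1 to 1 (fully open at 1, half-way at 0, shut at -1). In form: [tx, ty, tz, spin, fingers, tx, ty, tz, spin, fingers, ...]. A call has 1 to 20 rows; each row is the pose to reach, as a shift and turn from the pose commanded when the call began, along the tool's axes at that moment; what a row does not reach only later rows make up. A row lasts 1/8 s, in which the tool goes at most 62.5 mm and 10.7 degrees, less where a joint would pass 70% of its speed; a pose out of reach is approached as far as the arm can. A call with a gripper value outside its range is refused whole. The fingers move at their own pace and stop on an object; "grip_force" is the grip in N (left out, the last holds). Time passes only in rows, so rows that repeat a pose let the fingers close. It gives the time, the measured TCP pose, the force, the opening and the grip force at its end, in the units of the state.
- bot.state(): the state, without advancing time (a new reading comes with each control period).
- cams.grab_frame(name): name is "scene" or "top" or "wrist"; returns a dict with "color" (420x560x3 uint8, red, green, blue), "fx", "fy", "cx", "cy" (pixels), "D" ([k1, k2, p1, p2, k3] as OpenCV has them; the pictures are not rectified), "world_to_cam" (4x4, takes a point from world to camera coordinates). Camera axes: x right, y up, looking along -z (the intrinsics and any distortion apply to the point x, -y, -z); pixel columns grow to the right and rows downward; lengths in m; the calibration is good to about 2 mm. A picture is of the moment at which its call begins. There is no depth.
- hand_in(): hands the job in; it is judged then, once.
The state is a dict: "time": time; "q": joint angles; "qd": joint speeds; "joint_torque": joint torques, N m; "ee_pos": TCP position; "eef_rot": TCP orientation; "force": force on the tool from outside, world axes, zero at the start; "ft_torque": the same for the moment, N m; "opening": finger opening in m; "gripper_force": force on a finger pad.
Only numpy, scipy, OpenCV 4.12 (cv2) and the standard library are available. Lean on these libraries where they do the work, as an engineer would, in place of code of your own. Each camera call takes 0.05 s, during which the arm holds its last target. There are 200 camera calls.

## Working session

There is one attempt and no reset: what is moved stays moved. The work goes in short steps, Python scripts to look and compute and a tool call to move; the robot and the scene stay as the last step left them, time stands still between calls to the robot, and variables do not carry over. Pictures are saved under pics/ and viewed, at most 11 in all, crops included, and the job is handed in when it is done.

Besides the shell and the picture viewer there is one more tool, called after "Request:" as name(argument=value, ...) on one line, values as JSON. carry_out: Moves the arm, as the interface text tells. Its arguments: {"type":"object","properties":{"deltas":{"type":"array","items":{"type":"number"}},"grip_force":{"type":"number"}},"required":["deltas"]}

```bash
mkdir -p pics; cat > h.py <<'E'
import numpy as np, cv2
from rig import bot, cams, hand_in
def grab(n,f=None):
    d=cams.grab_frame(n)
    if f: cv2.imwrite('pics/'+f,d['color'][:,:,::-1])
    return d
def K(d): return np.array([[d['fx'],0,d['cx']],[0,d['fy'],d['cy']],[0,0,1.]])
def px2w(d,uv,z):
    p=cv2.undistortPoints(np.array([[uv]],float),K(d),np.array(d['D'],float))[0,0]
    T=np.array(d['world_to_cam']);R=T[:3,:3];t=T[:3,3]
    r=R.T@np.array([p[0],-p[1],-1.]);c=-R.T@t
    return c+r*(z-c[2])/r[2]
def w2px(d,P):
    T=np.array(d['world_to_cam']);P=np.atleast_2d(P)
    c=P@T[:3,:3].T+T[:3,3];c=c*[1,-1,-1]
    return cv2.projectPoints(c,np.zeros(3),np.zeros(3),K(d),np.array(d['D'],float))[0][:,0]
E
python3 - <<'E'
from h import *
import pickle
for n in('top','scene'):
    d=grab(n,n+'0.png');pickle.dump(d,open(n+'0.pkl','wb'))
s=bot.state();print(s)
E
```

```text
{'time': 0.1, 'q': array([ 8.25989063e+01,  1.46493849e+01,  6.13841810e+00, -2.26245169e-02,
       -8.15826835e+01, -1.63042667e+01]), 'qd': array([-0.0148477 , -0.16318039,  0.16138096,  0.11848675,  0.08928066,
        0.05824357]), 'joint_torque': array([-2.86555878e-03, -3.87606275e+01,  2.38473737e+01,  5.37791178e+00,
       -3.81613165e-03,  4.99354286e-06]), 'ee_pos': array([0.22091944, 0.50320685, 0.23049518]), 'eef_rot': array([ 1.79903834e+02, -4.81587283e-03, -2.37086865e+01]), 'force': array([ 1.02588728,  0.22070037, -0.50410104]), 'ft_torque': array([-0.00496289,  0.00954944, -0.03010153]), 'gripper_force': 0.0, 'opening': 0.08539927701830934}
```

View pics/top0.png

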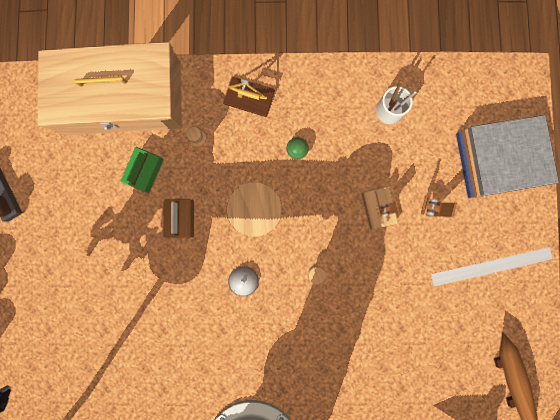

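View pics/scene0.png

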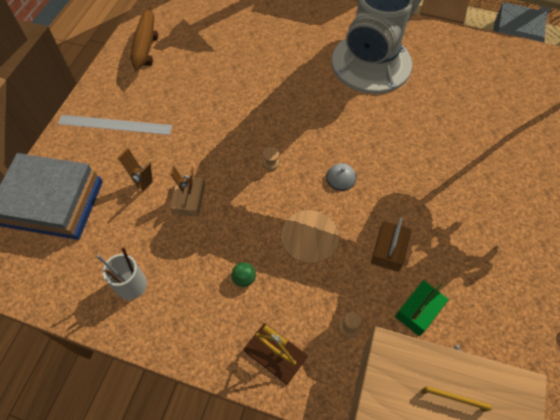

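The top view shows the inlay at (254,209), the stand at (178,218), the green decoy at (142,170), the bell at (243,281) and the marble at (297,148). The turned blocks are at about (195,134) and (315,273). The clip candidates are near (381,209) and (438,208). I'll zoom in on both.

```bash
python3 - <<'E'
from h import *
import pickle
t=pickle.load(open('top0.pkl','rb'));s=pickle.load(open('scene0.pkl','rb'))
for n,uv,z in[('inlay',(254,209),0),('stand',(178,218),.045),('bell',(243,281),.03),('marble',(297,148),.02),('b1',(195,134),.045),('b2',(315,273),.04),('rest',(381,209),.03),('other',(438,208),.03)]:
    print(n,px2w(t,uv,z).round(3))
a=cv2.resize(t['color'][160:260,340:470],None,fx=4,fy=4,interpolation=2)
b=cv2.resize(t['color'][180:260,140:290],None,fx=4,fy=4,interpolation=2)
c=cv2.resize(s['color'][140:220,110:215],None,fx=4,fy=4,interpolation=2)
im=np.zeros((600,800,3),np.uint8)
a=a[:280];im[:280,:400]=cv2.resize(a,(400,int(a.shape[0]*400/520)))[:280] if 0 else a[:280,60:460]
im[:280,400:800]=c[:280,:400]
im[280:600,:600]=b
cv2.imwrite('pics/z.png',im[:,:,::-1])
print(-np.array(t['world_to_cam'])[:3,:3].T@np.array(t['world_to_cam'])[:3,3])
E
```

```text
inlay [ 0.564 -0.009  0.   ]
stand [0.543 0.164 0.045]
bell [0.395 0.016 0.03 ]
marble [ 0.706 -0.114  0.02 ]
b1 [0.739 0.125 0.045]
b2 [ 0.413 -0.151  0.04 ]
rest [ 0.559 -0.308  0.03 ]
other [ 0.56  -0.442  0.03 ]
[ 0.50435247 -0.08954777  1.1915321 ]
```

View pics/z.png

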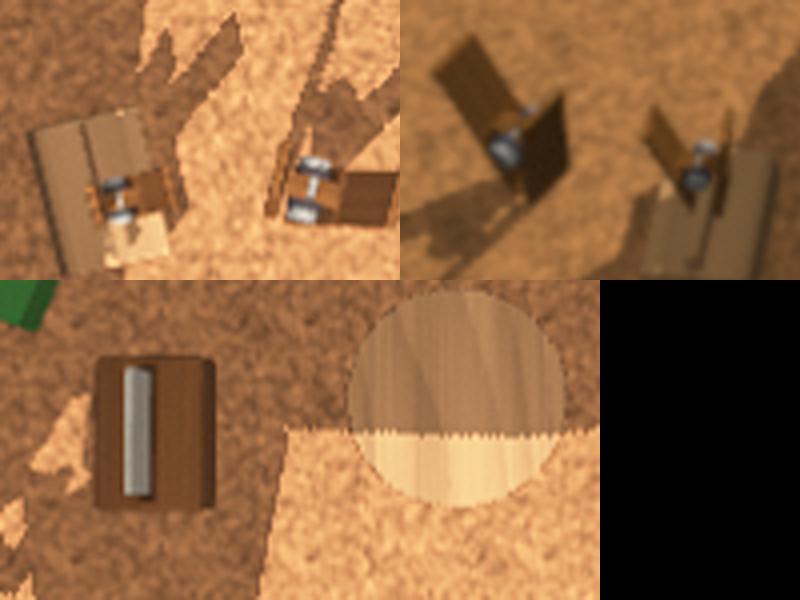

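The parked clip at (386,210) is the smaller one; the one on the right, at (432,208), is bigger. The rest is yawed by about +13° and the stand by about 0°. I plan to push the stand's +y face with the half-open fingers spread along x, going behind the stand first.

```bash
cat >> h.py <<'E'
def plan(pos,yaw,p0=None,y0=None):
    s=bot.state();p0=s['ee_pos'] if p0 is None else p0;y0=s['eef_rot'][2] if y0 is None else y0
    a=np.radians(y0);d=(np.array(pos)-p0)/.03
    sp=-((yaw-y0+180)%360-180)/5
    return np.round([d[0]*np.cos(a)+d[1]*np.sin(a),d[0]*np.sin(a)-d[1]*np.cos(a),-d[2],sp],2)
E
python3 -c "
from h import *
print(plan((.541,.245,.21),-90),plan((.541,.245,.022),-90))"
```

```text
[13.23  3.59  0.68 13.26] [13.23  3.59  6.95 13.26]
```

Request:
carry_out(deltas=[3.3, 0.9, 0.2, 3.3, 0, 6.6, 1.8, 0.3, 6.6, 0, 9.9, 2.7, 0.5, 9.9, 0, 13.23, 3.59, 0.68, 13.26, 0, 13.23, 3.59, 0.68, 13.26, 0, 13.23, 3.59, 0.68, 13.26, 0, 13.23, 3.59, 0.68, 13.26, 0, 13.23, 3.59, 0.68, 13.26, 0, 13.23, 3.59, 0.68, 13.26, 0, 13.23, 3.59, 0.68, 13.26, 0, 13.23, 3.59, 2.2, 13.26, 0, 13.23, 3.59, 3.8, 13.26, 0, 13.23, 3.59, 5.4, 13.26, 0, 13.23, 3.59, 5.4, 13.26, 0, 13.23, 3.59, 5.4, 13.26, 0])

```text
time: 1.98
ee_pos: [0.5423, 0.2465, 0.0717]
eef_rot: [-179.8, 0.1, -89.9]
force: [-0.1, -0.5, 0.8]
opening: 0.0424
gripper_force: 0.0
```

```bash
python3 - <<'E'
from h import *
d=grab('wrist');t=grab('top')
im=np.zeros((420,800,3),np.uint8);im[:,:560]=d['color']
c=cv2.resize(t['color'][170:270,130:210],None,fx=3,fy=3);im[:300,560:800]=c
cv2.imwrite('pics/p1.png',im[:,:,::-1])
print(bot.state()['ee_pos'],bot.state()['eef_rot'],bot.state()['opening'],bot.state()['force'])
print(plan((.541,.245,.022),-90))
E
```

```text
[0.54267093 0.24660484 0.07217471] [-1.79755823e+02  1.47184597e-01 -8.99607796e+01] 0.04250685394298034 [ 0.33415875 -0.43261626 -0.73244582]
[0.05 0.06 1.67 0.01]
```

View pics/p1.png

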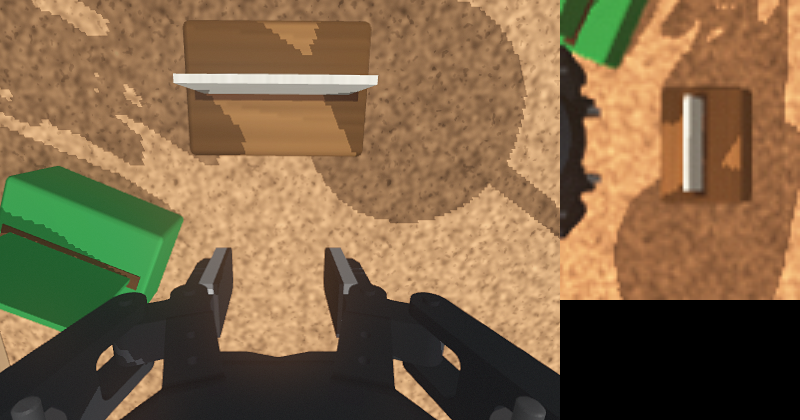

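The wrist view shows the stand ahead and square to the fingers. Its near block edge runs from (192,155) to (362,155), and the card edge from (173,80) to (378,80). The green decoy is close on the left at (183,215), so I'll move nearer to the stand before descending.

```bash
python3 - <<'E'
from h import *
d=grab('wrist')
for u,z in(((192,155),.045),((362,155),.045),((184,22),.045),((370,22),.045),((173,77),.095),((378,77),.095),((183,215),.045)):print(px2w(d,u,z).round(4))
for P in((.546,.217,.0722),(.546,.217,.022),(.568,.034,.022)):print(plan(P,-90))
E
```

```text
[0.5865 0.1982 0.045 ]
[0.4988 0.198  0.045 ]
[0.5863 0.1361 0.045 ]
[0.4991 0.1361 0.045 ]
[0.578  0.1661 0.095 ]
[0.5076 0.166  0.095 ]
[0.5935 0.2306 0.045 ]
[ 0.98 -0.12 -0.01  0.01]
[ 0.98 -0.12  1.66  0.01]
[ 7.08 -0.85  1.66  0.01]
```

Request:
carry_out(deltas=[0.5, -0.06, 0, 0, 0, 0.98, -0.1, 0, 0, 0, 0.98, -0.1, 0.8, 0, 0, 0.98, -0.1, 1.66, 0, 0, 0.98, -0.1, 1.66, 0, 0, 1.2, -0.1, 1.66, 0, 0, 1.5, -0.12, 1.66, 0, 0, 1.9, -0.17, 1.66, 0, 0, 2.4, -0.23, 1.66, 0, 0, 2.9, -0.3, 1.66, 0, 0, 3.4, -0.37, 1.66, 0, 0, 3.9, -0.43, 1.66, 0, 0, 4.4, -0.5, 1.66, 0, 0, 4.9, -0.57, 1.66, 0, 0, 5.4, -0.63, 1.66, 0, 0, 5.8, -0.7, 1.66, 0, 0, 6.2, -0.76, 1.66, 0, 0, 6.5, -0.8, 1.66, 0, 0, 6.6, -0.82, 1.66, 0, 0, 6.6, -0.82, 1.66, 0, 0])

```text
time: 4.62
ee_pos: [0.5657, 0.047, 0.0194]
eef_rot: [180.0, -0.0, -90.0]
force: [0.1, 0.5, 0.0]
opening: 0.0426
gripper_force: 0.0
```

```bash
python3 - <<'E'
from h import *
d=grab('wrist');t=grab('top')
im=np.zeros((420,800,3),np.uint8);im[:,:560]=d['color']
c=cv2.resize(t['color'][170:270,205:285],None,fx=3,fy=3);im[:300,560:800]=c
cv2.imwrite('pics/p2.png',im[:,:,::-1])
print(bot.state()['ee_pos'])
E
```

```text
[0.56565529 0.04735469 0.01936342]
```

View pics/p2.png

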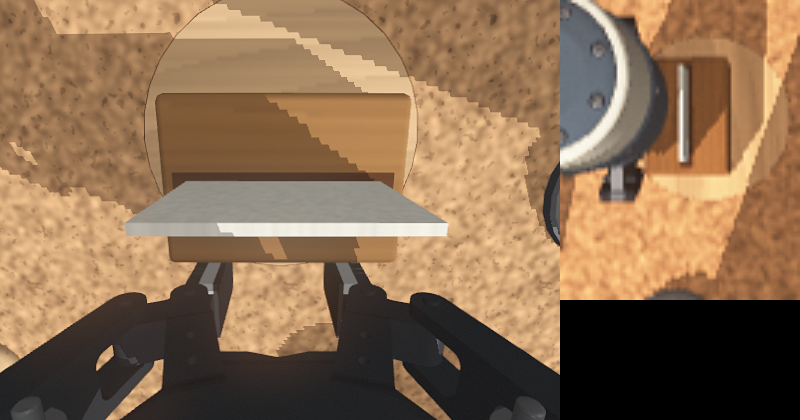

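The stand is part way onto the inlay. The block's top edges are at rows 94 and 262, and the inlay's sides are at columns 145 and 417.

```bash
python3 - <<'E'
from h import *
d=grab('wrist')
for u,z in(((168,261),.045),((397,261),.045),((157,94),.045),((412,94),.045),((125,229),.095),((447,229),.095),((145,131),0),((417,131),0),((225,4),0)):print(px2w(d,u,z).round(4))
E
```

```text
[0.6076 0.0342 0.045 ]
[0.5185 0.0341 0.045 ]
[ 0.6061 -0.0274  0.045 ]
[ 0.5193 -0.0275  0.045 ]
[0.5981 0.004  0.095 ]
[0.5281 0.0039 0.095 ]
[ 0.6294 -0.0135  0.    ]
[ 0.4975 -0.0137  0.    ]
[ 0.5884 -0.0684  0.    ]
```

Request:
carry_out(deltas=[0.1, 0, 0, 0, 0, 0.2, 0, 0, 0, 0, 0.3, 0, 0, 0, 0, 0.4, 0, 0, 0, 0, 0.4, 0, 0, 0, 0, 0.4, 0, 0, 0, 0, 0.1, 0, 0, 0, 0, -0.5, 0, 0, 0, 0.2, -1.2, 0, 0, 0, 0.5, -1.2, 0, -1.5, 0, 1, -1.2, 0, -3.5, 0, 1, -1.2, 0, -5.5, 0, 1, -1.2, 0, -7, 0, 1, -1.2, 0, -7, 0, 1])

```text
time: 6.52
ee_pos: [0.5677, 0.0852, 0.2342]
eef_rot: [-179.5, 0.1, -89.9]
force: [0.3, -0.1, -0.6]
opening: 0.0854
gripper_force: 0.0
```

```bash
python3 - <<'E'
from h import *
import pickle
d=grab('wrist','p3.png')
pickle.dump(d,open('w3.pkl','wb'))
t=pickle.load(open('top0.pkl','rb'))
for z in(.065,.1):print(px2w(t,(386,210),z).round(3))
print(plan((.559,-.31,.22),-167))
E
```

```text
[ 0.555 -0.312  0.065]
[ 0.553 -0.305  0.1  ]
[13.17  0.26  0.37 15.41]
```

View pics/p3.png

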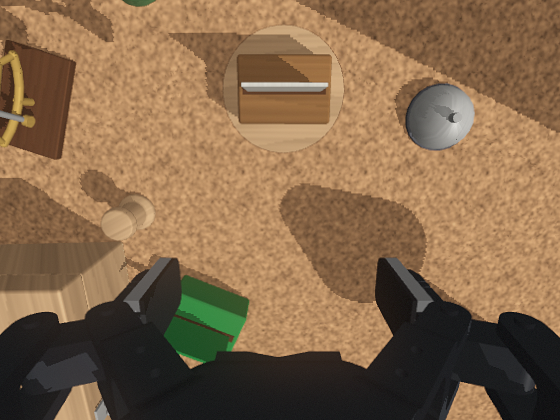

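The stand's top face spans (237–331, 55–124) and its card runs along row 85, columns 241 to 328. The inlay spans (223–344, 25–153). Nothing else appears disturbed.

```bash
python3 - <<'E'
from h import *
import pickle
d=pickle.load(open('w3.pkl','rb'))
for u,z in(((238,123),.045),((330,123),.045),((238,56),.045),((331,56),.045),((241,84),.095),((328,84),.095),((223,89),0),((344,89),0),((284,25),0),((284,153),0)):print(px2w(d,u,z).round(4))
E
```

```text
[0.6081 0.0231 0.045 ]
[0.5177 0.0229 0.045 ]
[ 0.6064 -0.0379  0.045 ]
[ 0.5194 -0.038   0.045 ]
[ 0.5984 -0.0083  0.095 ]
[ 0.5279 -0.0084  0.095 ]
[ 0.6293 -0.0122  0.    ]
[ 0.4975 -0.0124  0.    ]
[ 0.5632 -0.0755  0.    ]
[0.5623 0.0569 0.    ]
```

Request:
carry_out(deltas=[1.6, 0.03, 0.1, 1.9, 1, 3.3, 0.06, 0.2, 3.8, 1, 4.9, 0.1, 0.3, 5.7, 1, 6.6, 0.1, 0.37, 7.7, 1, 8.2, 0.15, 0.37, 9.6, 1, 9.9, 0.2, 0.37, 11.5, 1, 11.5, 0.25, 0.37, 13.4, 1, 12.5, 0.26, 0.37, 15.4, 1, 12.5, 0.26, 0.37, 15.4, 1, 12.5, 0.26, 0.37, 15.4, 1, 12.5, 0.26, 0.37, 15.4, 1])

```text
time: 7.95
ee_pos: [0.5582, -0.2903, 0.2181]
eef_rot: [180.0, -0.0, -166.9]
force: [0.2, -0.0, -0.4]
opening: 0.0856
gripper_force: 0.0
```

```bash
python3 - <<'E'
from h import *
import pickle
d=grab('wrist','p4.png')
pickle.dump(d,open('w4.pkl','wb'));print(bot.state()['ee_pos'],bot.state()['eef_rot'])
E
```

```text
[ 0.55822535 -0.29038244  0.21831906] [ 1.79986950e+02 -4.00509599e-03 -1.66873842e+02]
```

View pics/p4.png

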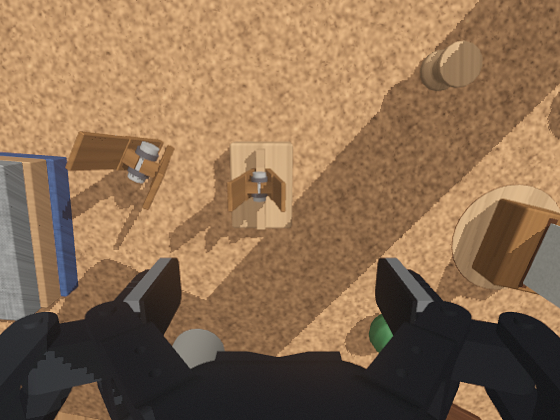

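The clip sits astride the rail with its pin from (258,172) to (259,196). Its handle tops are near column 230 and column 285. The rest, cornered at (231,143), (292,143), (294,228) and (232,229), is aligned with the tool.

```bash
python3 - <<'E'
from h import *
import pickle
d=pickle.load(open('w4.pkl','rb'))
for u,z in(((231,143),.03),((292,143),.03),((294,228),.03),((232,229),.03),((258,172),.071),((259,196),.071),((258,184),.067),((229,194),.112),((286,197),.112)):print(px2w(d,u,z).round(4))
p=px2w(d,(258.5,184),.067)
print(plan((p[0],p[1],.2),-166.9),plan((p[0],p[1],.074),-166.9))
E
```

```text
[ 0.5261 -0.3456  0.03  ]
[ 0.5123 -0.2865  0.03  ]
[ 0.5984 -0.2631  0.03  ]
[ 0.6146 -0.3272  0.03  ]
[ 0.5415 -0.3123  0.071 ]
[ 0.5628 -0.3067  0.071 ]
[ 0.553 -0.31   0.067]
[ 0.5566 -0.3296  0.112 ]
[ 0.5488 -0.2858  0.112 ]
[ 0.32 -0.58  0.61  0.01] [ 0.32 -0.58  4.81  0.01]
```

Request:
carry_out(deltas=[0.3, -0.55, 0, 0, 1, 0.3, -0.55, 0.5, 0, 1, 0.3, -0.55, 1.5, 0, 1, 0.3, -0.55, 2.5, 0, 1, 0.3, -0.55, 3.5, 0, 1, 0.3, -0.55, 4.4, 0, 1, 0.3, -0.55, 4.83, 0, 1, 0.3, -0.55, 4.83, 0, 1, 0.3, -0.55, 4.83, 0, 0.3, 0.3, -0.55, 4.83, 0, -0.1, 0.3, -0.55, 4.83, 0, -0.5, 0.3, -0.55, 4.83, 0, -1, 0.3, -0.55, 4.83, 0, -1, 0.3, -0.55, 4.83, 0, -1, 0.3, -0.55, 4.83, 0, -1, 0.3, -0.55, 4.83, 0, -1], grip_force=30)

```text
time: 10.0
ee_pos: [0.5543, -0.3097, 0.0765]
eef_rot: [-179.9, 0.2, -167.0]
force: [-1.4, 3.9, 10.5]
opening: 0.0287
gripper_force: 37.3
```

```bash
python3 - <<'E'
from h import *
d=grab('wrist');t=grab('scene')
im=np.zeros((420,800,3),np.uint8);im[:,:560]=d['color']
im[:320,560:800]=cv2.resize(t['color'][130:230,135:210],None,fx=3.2,fy=3.2)[:320,:240]
cv2.imwrite('pics/p5.png',im[:,:,::-1])
E
```

```text
(no output)
```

View pics/p5.png

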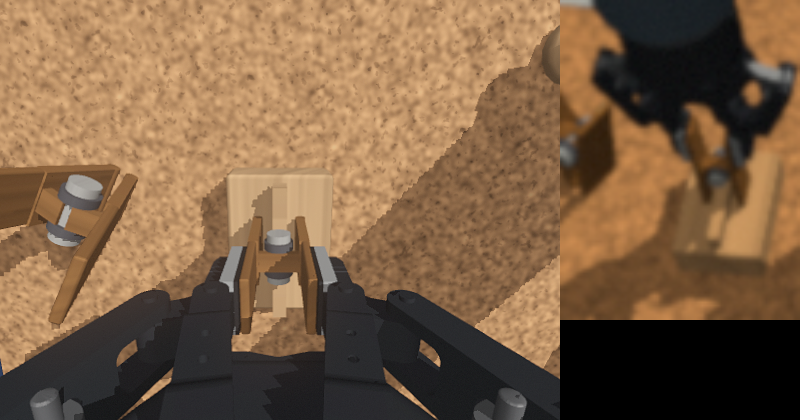

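The clip is held squeezed between the pads with its handles parallel, at columns 245 and 315. Now I'll lift it.

Request:
carry_out(deltas=[0, 0, -0.3, 0, -1, 0, 0, -1, 0, -1, 0, 0, -2, 0, -1, 0, 0, -3, 0, -1, 0, 0, -4, 0, -1, 0, 0, -4.5, 0, -1, 0, 0, -4.5, 0, -1, 0, 0, -4.5, 0, -1, 0, 0, -4.5, 0, -1, 0, 0, -4.5, 0, -1])

```text
time: 11.35
ee_pos: [0.5526, -0.3096, 0.2077]
eef_rot: [180.0, -0.1, -167.0]
force: [-0.0, 0.3, -1.0]
opening: 0.0289
gripper_force: 36.4
```

```bash
python3 - <<'E'
from h import *
import pickle
d=grab('wrist','p6.png');pickle.dump(d,open('w6.pkl','wb'))
print(bot.state()['ee_pos'],bot.state()['eef_rot'],plan((.563,-.0084,.2084),-180))
E
```

```text
[ 0.55271983 -0.30965232  0.20790283] [ 1.79971147e+02 -4.89443257e-02 -1.67006855e+02] [-2.59  9.71 -0.02  2.6 ]
```

View pics/p6.png

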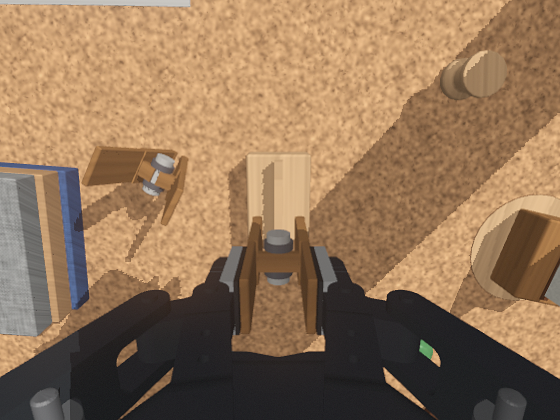

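The clip is lifted clear, still open and upright, with its pin at (278,242). Next I'll carry it above the card.

Request:
carry_out(deltas=[-0.2, 0.8, 0, 0.2, -1, -0.5, 2, 0, 0.5, -1, -0.85, 3.2, 0, 0.85, -1, -1.2, 4.5, 0, 1.2, -1, -1.55, 5.8, 0, 1.55, -1, -1.9, 7.1, 0, 1.9, -1, -2.2, 8.3, 0, 2.2, -1, -2.45, 9.2, 0, 2.45, -1, -2.59, 9.6, 0, 2.6, -1, -2.59, 9.71, 0, 2.6, -1, -2.59, 9.71, 0.5, 2.6, -1, -2.59, 9.71, 1, 2.6, -1, -2.59, 9.71, 1.3, 2.6, -1, -2.59, 9.71, 1.3, 2.6, -1, -2.59, 9.71, 1.3, 2.6, -1])

```text
time: 13.28
ee_pos: [0.5634, -0.0086, 0.1699]
eef_rot: [-180.0, 0.0, 180.0]
force: [0.5, 0.1, 0.8]
opening: 0.0288
gripper_force: 36.4
```

```bash
python3 - <<'E'
from h import *
import pickle
d=grab('wrist','p7.png');pickle.dump(d,open('w7.pkl','wb'))
s=bot.state();print(s['ee_pos'],s['eef_rot'],s['opening'])
b=s['ee_pos']-[0,0,.0135]
for dx in(-.012,.012): print(dx,w2px(d,b+[dx,0,0]))
for P in((.598,-.0084,.095),(.528,-.0084,.095)):print(w2px(d,np.array(P)))
E
```

```text
[ 0.56348907 -0.00848897  0.17004567] [1.79999043e+02 6.18692251e-02 1.79988742e+02] 0.02866854053175529
-0.012 [[278.04431471 232.16317106]]
0.012 [[278.00056178 275.37912854]]
[[278.13549483 264.25180182]]
[[278.24333059 167.86984565]]
```

View pics/p7.png

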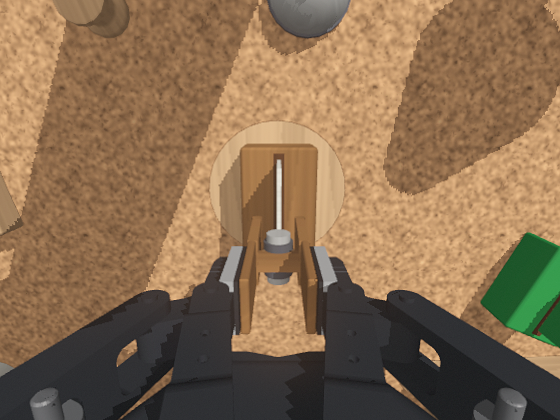

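The card edge lies under the clip at column 279, midway between the jaws, and the pin is centred at column 278. I'll lower it straight down.

Request:
carry_out(deltas=[0, 0, 0.2, 0, -1, 0, 0, 0.4, 0, -1, 0, 0, 0.6, 0, -1, 0, 0, 0.8, 0, -1, 0, 0, 1, 0, -1, 0, 0, 1.2, 0, -1, 0, 0, 1.4, 0, -1, 0, 0, 1.52, 0, -1, 0, 0, 1.52, 0, -1, 0, 0, 1.52, 0, -1, 0, 0, 1.52, 0, -1])

```text
time: 14.7
ee_pos: [0.5633, -0.0084, 0.1241]
eef_rot: [180.0, 0.0, 180.0]
force: [0.6, 0.2, -0.5]
opening: 0.0291
gripper_force: 36.4
```

```bash
python3 - <<'E'
from h import *
w=grab('wrist');s=grab('scene');t=grab('top')
print(w2px(s,[.563,-.0084,.1]),w2px(t,[.563,-.0084,.1]))
im=np.zeros((420,800,3),np.uint8)
im[:,:420]=w['color'][:,70:490]
u,v=w2px(s,[.563,-.0084,.09])[0].astype(int)
im[:,420:800]=cv2.resize(s['color'][v-52:v+53,u-47:u+48],(380,420),interpolation=cv2.INTER_CUBIC)
cv2.imwrite('pics/p8.png',im[:,:,::-1]);q=bot.state();print(q['ee_pos'],q['force'],q['opening'])
E
```

```text
[[313.73818447 214.17941222]] [[250.46913207 207.18538965]]
[ 0.56316354 -0.00837616  0.12404078] [-0.74714974 -0.14836361 -0.33233353] 0.028763398901299274
```

View pics/p8.png

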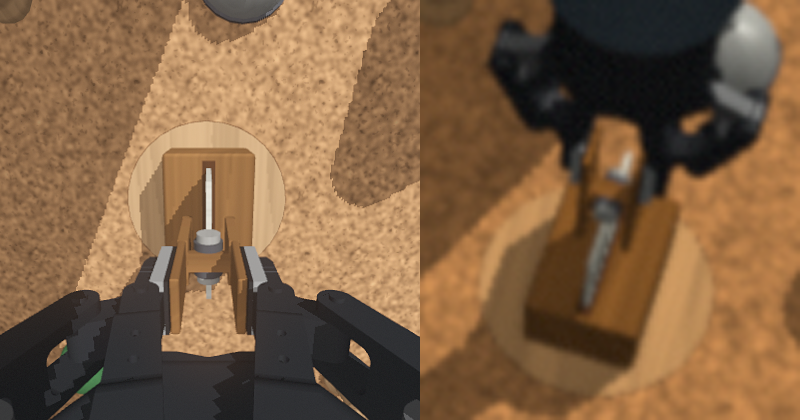

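The card runs between the two jaws (column 208 in the wrist crop), with the jaws clear on both sides and no contact force. The stand is still on the inlay. I'm handing the job in.

```bash
python3 -c "
from rig import hand_in
print(hand_in())"
```

```text
the job is handed in; nothing more can be done
None
```

The job is handed in: the stand is centred on the inlay to within a few millimetres, and the clip is held squeezed open over the middle of the card's top edge, jaw tips about 15 mm down on either side with no contact seen; the hand-in returned no verdict.

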